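# Fit the new cell in the hob's ignition battery box

### The job

The gas hob needs a new ignition battery: take the large cell (the fattest of the three) from the grey tray and fit it in the open white battery box. Put its flat end in under the hood and push the spring back with it, then press the button end down behind the end contact until both clips have snapped over the cell and it lies level and held by itself. Feel your way and push gently, never squashing the spring solid or forcing the cell into the box, and leave the other things where they are.

Things in the scene. Friction and masses are not known exactly. Their poses are not given: they have to be found in the camera images.
- cell_mid (a point): the large cell: a cylinder 33 mm in diameter, 61 mm long, about 0.14 kg, black sleeve, steel ends: 58 mm of full-width body, then a 3 mm high button, 10 mm in diameter, on one end; the other end is flat. It lies level on the tray, in any of its three places. This point is on its axis, half-way along the 61 mm; x axis towards the button, z up at the start.
- cell_button (a point): middle of the outer face of the large cell's button, 30.5 mm from its mid point along the cell's x axis
- tray: grey tray 80 x 170 mm, 4 mm thick, fixed; origin under its centre, y across the row. Three places (y = -55, 0, 55 mm), one per cell, each with two ridges along x, 50 mm long, 22 mm apart, tops at 10 mm; the large cell's axis lies 23.8 mm above the worktop. All three buttons point to the tray's +x.
- battery_box: open battery box, fixed to the worktop: white base 170 (x) x 130 mm (y) with an 8 mm rim; a grey cradle in it carries the rest. Origin under its centre; x runs from spring to end contact, z up. The cradle was screwed down by eye: all of it sits up to 6 mm off along x, either way, from the nominal points listed below, unseen in the readings. It does not move: find it by feel.
- seat (a point): nominal mid point of a fitted cell, 29.8 mm above the box's origin; the cell then lies level along the box's x, button to +x, on four saddle ridges (tops 13.8 mm below this point, inner edges 9 mm either side, at x -28 to -16 and 16 to 26 mm). Cradle floor 21.8 mm below this point. Beside a fitted cell fingers have room from x -15 to 14 mm. No more than 70 N between cell and box, all contacts added.
- spring_place (a point): nominal tip of the free spring contact, a round polished nose (radius 7 mm) on the axis of the seat, 25.5 mm from it to -x. It yields to -x: 3 N at first touch, plus 0.8 N per mm, solid after 8.5 mm (10 N); never load it with more than 18 N. With the cell fitted it is 5 mm back (7 N) and pushes the cell on to the end contact. Rear wall face 20.5 mm behind this point.
- hood_place (a point): nominal middle of the front edge of the hood's underside. The hood is a fixed roof over the spring, 26 mm wide (y), 3.5 mm thick, from here back to the rear wall; the underside is 31 mm above the seat's axis and the edge at x -27 mm. So the cell's flat end goes in slantwise, button end about 30 degrees high.
- contact_place (a point): nominal middle of the top edge of the end contact, a fixed upright steel plate 24 mm wide (y) and 4 mm thick whose inner face is at x 30.5 mm, its top 5 mm above the seat's axis. The button end gets down past it only while the spring is held at least about 6 mm back.
- clip_place (a point): nominal point midway between the two spring clips: steel bars of radius 3 mm along x (12 mm long), 15.75 mm either side of this point, 11.5 mm above the seat's axis. Each gives way outwards by 3.75 mm as the cell is pressed down past it (about 10 N down in all), then springs back in over the cell.
- small_a_mid (a point): centre of a smaller cell (26 mm in diameter, 50 mm long) in the same tray: leave alone
- small_b_mid (a point): centre of the other smaller cell (26 mm in diameter, 50 mm long): leave alone
- cover_mid (a point): centre of the box's white cover plate, 100 x 55 x 5 mm, lying on the worktop: leave alone
- screwdriver: screwdriver lying on the worktop: leave alone
- mug: white mug, 80 mm wide, 90 mm high, origin under its centre: leave alone
- spice: glass jar 48 mm wide, 90 mm high, origin under its centre: leave alone
- salt: glass jar 54 mm wide, 110 mm high, origin under its centre: leave alone
There are look-alikes about, which are no part of the job. Leave any green, turquoise or yellow look-alike of the part that bears cell_mid alone.

How it is judged:
On the way, in this order (a step that is already met when the one before it is completed fails the run):
1. the large cell is lifted clear of the tray (height (world z) of cell_mid above 0.05 m), for 0.1 s.
2. the flat end is in under the hood with the button end still high (z of cell_mid in the frame of battery_box below 0.055 m and x of cell_mid in the frame of battery_box between -0.025 and 0.014 m and y of cell_mid in the frame of battery_box between -0.008 and 0.008 m and angle between the x axis of cell_mid and the x axis of battery_box, either way round above 0.17 rad), for 0.1 s.
At the end, for the whole second after the job is handed in: The large cell lies held in the battery box, button towards the end contact: its mid point within 9 mm of the box's centre along x (the cradle's 6 mm included), 3 mm along y, and 27.5 to 32 mm above the worktop, its axis within 0.07 rad of the box's x axis, at rest (x of cell_mid in the frame of battery_box between -0.009 and 0.009 m and y of cell_mid in the frame of battery_box between -0.003 and 0.003 m and z of cell_mid in the frame of battery_box between 0.0275 and 0.032 m and x of cell_button in the frame of battery_box above 0.02 m and angle between the x axis of cell_mid and the x axis of battery_box, either way round below 0.07 rad and linear speed of cell below 0.01 m/s); the robot touches nothing.
It fails at once if the spring contact is squashed solid: more than 18 N between it and the cell (contact force between cell and spring above 18 N).
It fails at once if the cell is pressed against the box, its spring or its contacts with more than 70 N (contact force between cell and battery_box above 70 N).
It fails at once if one of the other things (small cells, cover, screwdriver, mug, jars) is moved more than 25 mm (distance of any of small_a_mid, small_b_mid, cover_mid, screwdriver, mug, spice, salt from where it was at the start of the episode above 0.025 m).
It also fails if it takes over 69 s, if anything falls off the work surface, if the arm or the gripper's body presses on something with over 40 N, if the wrist force passes 120 N, or if a joint passes its speed limit or range.

### The arm

A 6-joint arm with a two-finger parallel gripper is mounted at the origin on the work surface. World frame = base frame: x ahead of the robot, y to its left, z up, the work surface at z = 0. Lengths are in m, angles in rad, forces in N, time in s.
With the tool pointing down it reaches from about 0.35 to 0.975 m from the base axis. Payload 4.9 kg.
Tool frame: the origin (TCP) lies midway between the tips of the shut fingers; the grasp point (between the pads) lies 19 mm behind it; z points along the fingers, y is the line along which they close (so a half turn about z gives the same grasp; the last joint's range is limited). The gripper opens to 85 mm and grips with 20 to 120 N. Pads are 22 mm wide; open, the fingers measure 114 mm over their backs; the gripper's body (76 mm by 85 mm) begins 54 mm behind the grasp point. The pads swing forward as they close: fully open they stand 13 mm farther back than shut.
Start: joints at [-1.361, 0.053, 1.613, -0, 1.476, -0.119], TCP at [0.202, -0.592, 0.231] pointing down, gripper open.
Joint ranges: [-3.01, 3.01], [-1.01, 2.22], [0.06, 2.58], [-1.02, 4.17], [0.09, 2.62], [-3.14, 3.14]. Speed limits (rad/s): [2.57, 2.57, 3.14, 3.14, 3.14, 3.14].

### API

Orientations are given as a unit quaternion [w, x, y, z].
In Python, from plant import * gives the robot as it stands.
- The arm moves only by the tool jog_arm, never from a script. Its argument "targets" is a list of rows, each a list of 3 entries, a list of its own where there are three numbers: the shift along the tool's x, y, z in units of 25 mm (1.0 is 25 mm), then the turn, a rotation vector about the tool's x, y, z in units of 8 degrees (1.0 is 8 degrees), then the opening in per cent of the stroke, from 0 (shut) to 100 (fully open). A call has 1 to 8 rows; each row is the pose to reach, as a shift and turn from the pose commanded when the call began, along the tool's axes at that moment; what a row does not reach only later rows make up. A row lasts 1/8 s, in which the tool goes at most 62.5 mm and 10.7 degrees, less where a joint would pass 70% of its speed; a pose out of reach is approached as far as the arm can. A call with a gripper value outside its range is refused whole. The fingers move at their own pace and stop on an object; the grip force is fixed at half the most. Time passes only in rows, so rows that repeat a pose let the fingers close. It gives the time, the measured TCP pose, the force, the opening and the grip force at its end, in the units of the state.
- state(): the state, without advancing time (a new reading comes with each control period).
- grab_frame(name): name is "side" or "top" or "wrist"; returns (picture, depth): 420x560x3 uint8, red, green, blue; 420x560 float32, m along the optical axis (not along the pixel's ray), 0 where there is no reading.
- camera_params(name): a dict with "fovy" (degrees; the focal length in pixels is half the picture's height over the tangent of half this angle, whatever the lens; pixels are square), "cx", "cy" (the principal point, pixels), "rvec" (rotation vector, rad) and "tvec" (3), from world to camera coordinates, as OpenCV has them; the wrist camera has in their place "hand_eye" (4x4, takes a point from camera to tool coordinates, whose origin is the TCP and whose axes are the flange's). Camera axes: x right, y down, z forward; pixel columns grow to the right and rows downward; lengths in m; the calibration is good to about 2 mm. A picture is of the moment at which its call begins: read the wrist's pose just before it. camera_params takes no time and is no camera call.
- job_done(): hands the job in; it is judged then, once.
The state is a dict: "time": time; "joint_pos": joint angles; "joint_vel": joint speeds; "joint_efforts": joint torques, N m; "tool_pos": TCP position; "tool_rot": TCP orientation; "contact_force": force on the tool from outside, world axes, zero at the start; "ft_torque": the same for the moment, N m; "gripper_width": opening from 0.0 (shut) to 1.0 (fully open); "grasp_force": force on a finger pad.
Only numpy, scipy, OpenCV 4.12 (cv2) and the standard library are available. Lean on these libraries where they do the work, as an engineer would, in place of code of your own. Each camera call takes 0.05 s, during which the arm holds its last target. There are 200 camera calls.

## Working session

There is one attempt and no reset: what is moved stays moved. The work goes in short steps, Python scripts to look and compute and a tool call to move; the robot and the scene stay as the last step left them, time stands still between calls to the robot, and variables do not carry over. Pictures are saved under pics/ and viewed, at most 12 in all, crops included, and the job is handed in when it is done.

Besides the shell and the picture viewer there is one more tool, called after "Call:" in YAML: its name, and indented under it one key for each argument. jog_arm: Moves the arm, as the interface text tells. Its arguments: {"type":"object","properties":{"targets":{"type":"array"}},"required":["targets"]}

```bash
ls; mkdir -p pics; python3 - <<'E'
from plant import *
import cv2,numpy as np
print(state())
for n in("top","side"):
    p,d=grab_frame(n); np.savez(f"pics/{n}0.npz",p=p,d=d); cv2.imwrite(f"pics/{n}0.png",p[:,:,::-1]); print(n,camera_params(n))
print(camera_params("wrist"))
E
```

```text
pics
{'time': 0.0, 'joint_pos': array([-1.36102071e+00,  5.33650317e-02,  1.61427755e+00, -8.36987139e-06,
        1.47603352e+00, -1.18976630e-01]), 'joint_vel': array([-0.00074504, -0.00072139,  0.00026542, -0.00062895, -0.00023087,
        0.00110528]), 'joint_efforts': array([-1.63974048e-03, -3.93690383e+01, -3.70178425e+01, -3.40751894e-04,
        7.06750201e-03, -9.70515657e-06]), 'tool_pos': array([ 0.20166976, -0.59090836,  0.2300678 ]), 'tool_rot': array([-1.04046167e-03,  9.86520036e-01,  1.63637203e-01, -5.14389559e-05]), 'contact_force': array([0.12621377, 0.03898507, 0.25651737]), 'ft_torque': array([-0.01493266,  0.04169847,  0.00780626]), 'grasp_force': 0.0, 'gripper_width': 0.996789456994594}
top {'fovy': 55.59078422745951, 'cx': 271.9645864786411, 'cy': 210.22101371203084, 'rvec': array([ 2.15669077, -2.15177866,  0.11174157]), 'tvec': array([-0.0355219 ,  0.59930533,  0.95741557])}
side {'fovy': 49.04075534000219, 'cx': 278.9957464535831, 'cy': 211.45371626859, 'rvec': array([ 2.40121859, -0.11030408,  0.0248404 ]), 'tvec': array([-0.60605376,  0.06800138,  1.02486477])}
{'fovy': 67.92511477124859, 'cx': 276.9544414915609, 'cy': 211.61750146959628, 'hand_eye': array([[-2.80673006e-04, -9.58484319e-01, -2.85145106e-01,
         7.19816343e-02],
       [ 9.99999132e-01, -6.36095132e-04,  1.15384918e-03,
         4.33593165e-04],
       [-1.28732576e-03, -2.85144534e-01,  9.58483666e-01,
        -1.43432838e-01],
       [ 0.00000000e+00,  0.00000000e+00,  0.00000000e+00,
         1.00000000e+00]])}
```

View pics/top0.png

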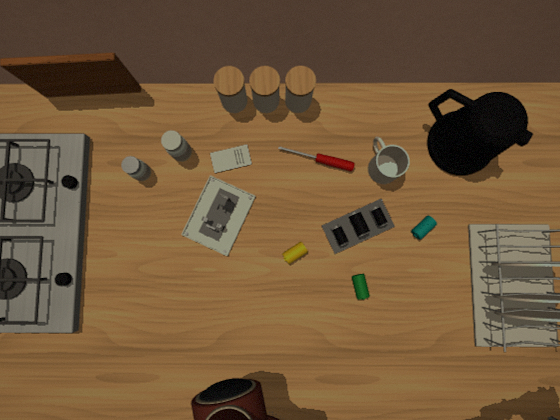

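View pics/side0.png

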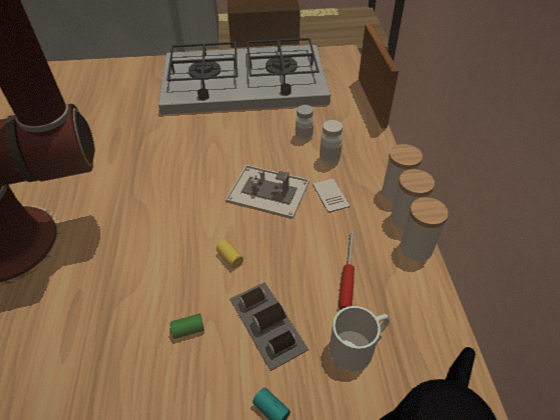

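The top view shows these candidates: three black cells in the grey tray at (340,236), (358,224) and (378,215), plus the look-alikes yellow (295,253), green (361,287) and turquoise (424,227). The middle black cell looks fattest. The box is at (219,216) and its hood seems to be at about (228,197). I'll check both in a close crop.

```bash
cat > h.py <<'E'
import numpy as np,cv2
from scipy.spatial.transform import Rotation as R
from plant import *
def cam(n,s=None):
    c=camera_params(n); f=210/np.tan(np.radians(c["fovy"])/2)
    if n=="wrist":
        T=np.eye(4);T[:3,:3]=tool(s);T[:3,3]=s["tool_pos"]
        M=T@c["hand_eye"]; return f,c["cx"],c["cy"],M[:3,:3],M[:3,3]
    Rm=cv2.Rodrigues(c["rvec"])[0]; return f,c["cx"],c["cy"],Rm.T,-Rm.T@c["tvec"]
def tool(s): return R.from_quat(np.roll(s["tool_rot"],-1)).as_matrix()
def cast(C,uv,z):
    f,cx,cy,Rm,o=C; uv=np.atleast_2d(uv).astype(float)
    d=np.c_[(uv[:,0]-cx)/f,(uv[:,1]-cy)/f,np.ones(len(uv))]@Rm.T
    return o+d*((z-o[2])/d[:,2])[:,None]
def proj(C,P):
    f,cx,cy,Rm,o=C; q=(np.atleast_2d(P)-o)@Rm; return np.c_[f*q[:,0]/q[:,2]+cx,f*q[:,1]/q[:,2]+cy]
def cloud(C,d):
    f,cx,cy,Rm,o=C; v,u=np.mgrid[:d.shape[0],:d.shape[1]]
    return np.stack([(u-cx)/f*d,(v-cy)/f*d,d],-1)@Rm.T+o
E
python3 - <<'E'
from h import *
z=np.load("pics/top0.npz");p,d=z["p"],z["d"];C=cam("top")
a=cv2.resize(p[170:260,170:260],None,fx=6,fy=6,interpolation=2); b=cv2.resize(p[190:260,315:400],None,fx=3,fy=3,interpolation=2)
o=np.zeros((540,540+255,3),np.uint8);o[:,:540]=a;o[:210,540:]=b
cv2.imwrite("pics/crop1.png",o[:,:,::-1])
hsv=cv2.cvtColor(p,cv2.COLOR_RGB2HSV)
print("cells z.0238",cast(C,[[340,236],[358,224],[378,215]],.03).round(3))
print("box",cast(C,[[213,177],[255,192],[229,255],[181,236]],.008).round(3))
print("tray",cast(C,[[387,200],[394,222],[333,252],[323,229]],.004).round(3))
X=cloud(C,d); 
for u,v in [(340,236),(358,224),(378,215),(361,287),(295,253),(424,227)]: print(X[v,u].round(3))
E
```

```text
cells z.0238 [[ 0.536 -0.203  0.03 ]
 [ 0.566 -0.248  0.03 ]
 [ 0.588 -0.298  0.03 ]]
box [[0.689 0.119 0.008]
 [0.65  0.01  0.008]
 [0.488 0.075 0.008]
 [0.536 0.198 0.008]]
tray [[ 0.63  -0.329  0.004]
 [ 0.573 -0.345  0.004]
 [ 0.497 -0.189  0.004]
 [ 0.555 -0.164  0.004]]
[ 0.536 -0.202  0.033]
[ 0.565 -0.246  0.039]
[ 0.588 -0.298  0.032]
[ 0.412 -0.252  0.029]
[ 0.494 -0.091  0.033]
[ 0.558 -0.41   0.032]
```

View pics/crop1.png

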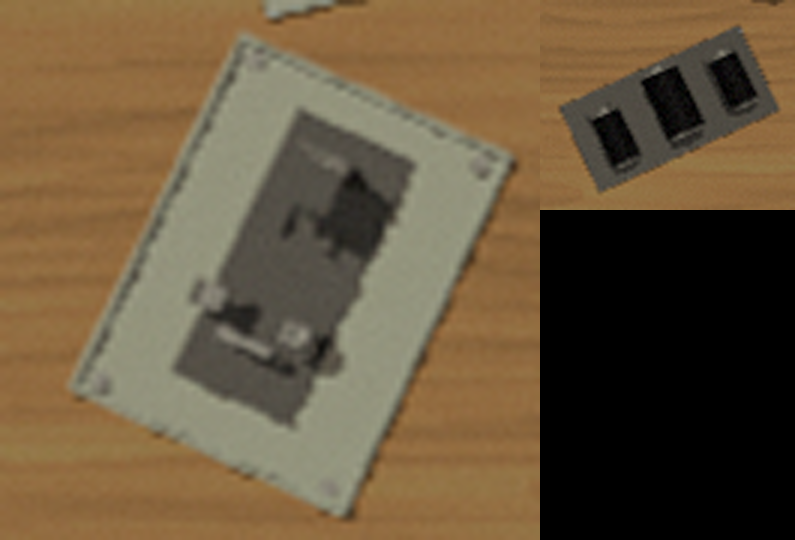

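The crop confirms it: the middle black cell at (358,224) is clearly the fattest. In the box, the end contact and clips are at its lower-left end and the hood at its upper-right. I'll move over the tray for a close wrist view.

Call:
jog_arm:
  targets:
    - [[2.3,-1.05,0],[0,0,0],100]
    - [[4.6,-2.1,0],[0,0,0],100]
    - [[6.9,-3.2,0.5],[0,0,-0.5],100]
    - [[9.2,-4.2,1],[0,0,-1],100]
    - [[11.5,-5.3,1.5],[0,0,-1],100]
    - [[13.8,-6.3,2],[0,0,-1],100]
    - [[16,-7.4,2],[0,0,-1],100]
    - [[18.2,-8.4,2],[0,0,-1],100]

```text
time: 1.1
tool_pos: [0.5611, -0.248, 0.1804]
tool_rot: [-0.0, 0.973, 0.232, -0.001]
contact_force: [0.2, -0.9, -0.0]
gripper_width: 0.999
grasp_force: 0.0
```

Call:
jog_arm:
  targets:
    - [[0,0,0],[0,0,0],55]
    - [[0,0,0],[0,0,0],55]
    - [[0,0,0],[0,0,0],55]

```text
time: 1.48
tool_pos: [0.5595, -0.2509, 0.1811]
tool_rot: [-0.0, 0.973, 0.231, -0.0]
contact_force: [-0.9, 0.3, 0.6]
gripper_width: 0.552
grasp_force: 0.0
```

```bash
python3 - <<'E'
from h import *
s=state();p,d=grab_frame("wrist");np.savez("pics/w1.npz",p=p,d=d);np.save("pics/s1.npy",s,allow_pickle=True)
cv2.imwrite("pics/w1.png",p[:,:,::-1]);C=cam("wrist",s)
print(s["time"],s["tool_pos"],tool(s)[:,0],s["joint_pos"],s["gripper_width"])
hsv=cv2.cvtColor(p,cv2.COLOR_RGB2HSV); m=((hsv[...,2]<45)).astype(np.uint8)
n,l,st,ce=cv2.connectedComponentsWithStats(m)
for i in range(1,n):
    if st[i,4]>800:
        r=cv2.minAreaRect(np.argwhere(l==i)[:,::-1].astype(np.float32)); q=cast(C,cv2.boxPoints(r),.030)
        print(st[i],r,cast(C,[r[0]],.0238).round(4),np.linalg.norm(q[1]-q[0]),np.linalg.norm(q[2]-q[1]))
E
```

```text
1.475 [ 0.55947217 -0.25085082  0.181072  ] [ 8.93065223e-01  4.49926985e-01 -4.63213002e-04] [-5.42703394e-01  6.04471844e-02  1.68984362e+00 -2.41756674e-04
  1.39179367e+00  5.61452468e-01] 0.5520321516310586
[ 535   70   25  117 2028] ((547.0, 128.0), (116.0, 24.0), 90.0) [[ 0.7298 -0.4477  0.0238]] 0.020860852402968436 0.10601490530826842
[ 265  161   33   57 1686] ((281.0, 189.0), (56.0, 32.0), 90.0) [[ 0.5666 -0.2525  0.0238]] 0.03008310360541385 0.05523167155088978
[ 213  172   25   43 1006] ((225.0, 193.0), (42.0, 24.0), 90.0) [[ 0.5381 -0.2049  0.0238]] 0.022783992338705757 0.04173672669992541
[322 172  28  44 998] ((334.52972412109375, 194.20297241210938), (25.174440383911133, 42.28907775878906), 5.710593223571777) [[ 0.5857 -0.3022  0.0238]] 0.041859508829212785 0.02407168112652089
[    0   255   560   165 44144] ((279.5, 337.0), (164.0, 559.0), 90.0) [[ 0.4117 -0.3293  0.0238]] 0.5748002062073929 0.22698441733917288
```

View pics/w1.png

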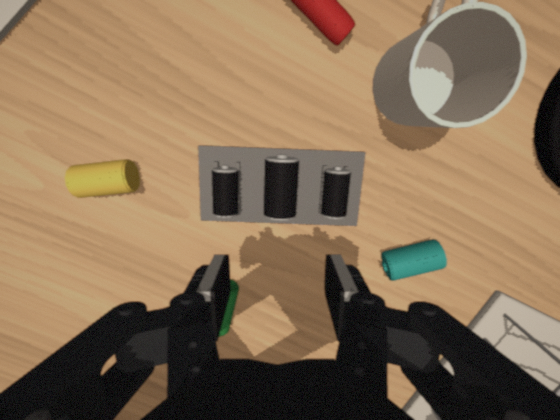

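The wrist view shows the large cell at (281,187) with its button at the top (284,156), and the tray corners at about (200,146), (364,152), (357,226) and (201,220). I'll compute the grasp.

```bash
python3 - <<'E'
from h import *
s=np.load("pics/s1.npy",allow_pickle=True).item();C=cam("wrist",s);z=np.load("pics/w1.npz");p,d=z["p"],z["d"]
hsv=cv2.cvtColor(p,cv2.COLOR_RGB2HSV); m=((hsv[...,1]<70)).astype(np.uint8); m[:130]=0;m[240:]=0;m[:,:180]=0;m[:,375:]=0
m=cv2.morphologyEx(m,cv2.MORPH_CLOSE,np.ones((9,9)));m=cv2.morphologyEx(m,cv2.MORPH_OPEN,np.ones((15,15)))
c=max(cv2.findContours(m,0,2)[0],key=cv2.contourArea)[:,0]
P=cast(C,c,.004)[:,:2]; r=cv2.minAreaRect((P*1000).astype(np.float32));b=cv2.boxPoints(r);print("tray",r,b)
X=cloud(C,d); A=X[150:226,255:310].reshape(-1,3);A=A[(A[:,2]>.029)&(A[:,2]<.05)]
r=cv2.minAreaRect((A[:,:2]*1000).astype(np.float32));print("cell top cloud",r,A[:,2].max())
E
```

```text
tray ((564.4373168945312, -252.69586181640625), (79.1449966430664, 168.92794799804688), 24.549787521362305) [[ 493.3487  -192.30911]
 [ 563.5356  -345.9661 ]
 [ 635.52594 -313.0826 ]
 [ 565.33905 -159.42563]]
cell top cloud ((569.2967529296875, -250.03091430664062), (60.49763107299805, 32.08351516723633), 24.674171447753906) 0.04300895565183471
```

Call:
jog_arm:
  targets:
    - [[0.1,0.07,1.5],[0,0,0.27],55]
    - [[0.21,0.145,3.5],[0,0,0.27],55]
    - [[0.21,0.145,5],[0,0,0.27],55]
    - [[0.21,0.145,5],[0,0,0.27],55]
    - [[0.21,0.145,5],[0,0,0.27],55]

```text
time: 2.15
tool_pos: [0.5673, -0.252, 0.0582]
tool_rot: [0.001, 0.977, 0.213, 0.001]
contact_force: [-0.0, -1.2, 1.1]
gripper_width: 0.55
grasp_force: 0.0
```

```bash
python3 - <<'E'
from h import *
s=state();p,d=grab_frame("wrist");np.save("pics/s2.npy",s,allow_pickle=True);np.savez("pics/w2.npz",p=p,d=d)
C=cam("wrist",s);X=cloud(C,d);T=tool(s)
A=X.reshape(-1,3);L=(A-s["tool_pos"])@T
k=(abs(L[:,0])<.07)&(abs(L[:,1])<.02)&(A[:,2]>.028)&(A[:,2]<.045)
print(s["tool_pos"],np.degrees(np.arctan2(T[1,0],T[0,0])),T[:,2])
print("cell in tool: mm",cv2.minAreaRect((L[k,:2]*1000).astype(np.float32)),k.sum(),A[k,2].max())
cv2.imwrite("pics/w2.png",p[:,:,::-1])
E
```

```text
[ 0.56731186 -0.25196124  0.05815363] 24.61466095966122 [ 0.00216655 -0.00127544 -0.99999684]
cell in tool: mm ((2.4836902618408203, -1.0657672882080078), (61.71074676513672, 32.183074951171875), 0.05074692144989967) 5266 0.04291974660736714
```

View pics/w2.png

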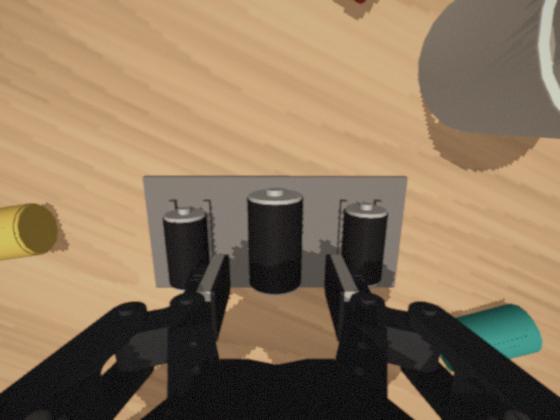

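The fingers straddle the cell at (275,240), with its button end up at (275,192). I'll go down and grip.

Call:
jog_arm:
  targets:
    - [[0,-0.04,0.8],[0,0,0],55]
    - [[0,-0.04,1.4],[0,0,0],55]
    - [[0,-0.04,1.8],[0,0,0],55]
    - [[0,-0.04,2.03],[0,0,0],55]
    - [[0,-0.04,2.03],[0,0,0],55]
    - [[0,-0.04,2.03],[0,0,0],55]

```text
time: 2.95
tool_pos: [0.5667, -0.2501, 0.0061]
tool_rot: [0.0, 0.977, 0.214, 0.0]
contact_force: [0.2, 0.1, 0.8]
gripper_width: 0.552
grasp_force: 0.0
```

Call:
jog_arm:
  targets:
    - [[0,0,0],[0,0,0],30]
    - [[0,0,0],[0,0,0],20]
    - [[0,0,0],[0,0,0],20]
    - [[0,0,0],[0,0,0],20]

```text
time: 3.45
tool_pos: [0.5671, -0.2505, 0.0065]
tool_rot: [0.001, 0.977, 0.214, 0.001]
contact_force: [1.1, -2.6, 3.6]
gripper_width: 0.365
grasp_force: 59.5
```

Call:
jog_arm:
  targets:
    - [[0,0,-0.5],[0,0,0],20]
    - [[0,0,-2],[0,0,0],20]
    - [[0,0,-4],[0,0,0],20]
    - [[0.5,-0.5,-6],[0,0,-1],20]
    - [[2,-2,-7.5],[0,0,-2.2],20]
    - [[4,-4,-7.7],[0,0,-3.4],20]
    - [[6,-5.5,-7.7],[0,0,-4.6],20]
    - [[8,-7,-7.7],[0,0,-5.8],20]

```text
time: 4.45
tool_pos: [0.6696, -0.0142, 0.198]
tool_rot: [-0.001, 0.812, 0.584, -0.001]
contact_force: [0.7, -1.1, -0.6]
gripper_width: 0.363
grasp_force: 59.6
```

```bash
cat > go.py <<'E'
import sys
from h import *
def plan(pos,Rt,s=None):
    s=s or state();T=tool(s);d=T.T@(np.array(pos)-s["tool_pos"])/.025
    w=R.from_matrix(T.T@Rt).as_rotvec(degrees=True)/8
    print("shift",d.round(2),"turn",w.round(2))
E
python3 - <<'E'
from go import *
s=state();print(s["time"],s["tool_pos"],s["contact_force"],s["gripper_width"],s["joint_pos"].round(2))
a=np.radians(155.5);x=np.array([np.cos(a),np.sin(a),0]);zt=np.array([0,0,-1.]);Rt=np.c_[x,np.cross(zt,x),zt]
plan([.70,.05,.20],Rt)
E
```

```text
4.45 [ 0.66960803 -0.01416471  0.19796967] [ 0.66519862 -1.14315496 -0.63783751] 0.3628062337793304 [-0.13  0.18  1.53  0.    1.43  0.19]
shift [ 2.82  0.33 -0.08] turn [-1.000e-02 -1.000e-02 -1.051e+01]
```

Call:
jog_arm:
  targets:
    - [[0.7,0,0],[0,0,-1.3],20]
    - [[1.4,0,0],[0,0,-2.6],20]
    - [[2,0.1,0],[0,0,-3.9],20]
    - [[2.5,0.2,0],[0,0,-5.2],20]
    - [[2.8,0.3,0],[0,0,-6.5],20]
    - [[2.8,0.3,0],[0,0,-7.8],20]
    - [[2.8,0.3,0],[0,0,-9.1],20]
    - [[2.8,0.3,0],[0,0,-10],20]

```text
time: 5.45
tool_pos: [0.6986, 0.0478, 0.1972]
tool_rot: [-0.002, 0.247, 0.969, -0.0]
contact_force: [-0.6, -1.0, -1.6]
gripper_width: 0.368
grasp_force: 59.6
```

Call:
jog_arm:
  targets:
    - [[0,0,0],[0,0,0],20]
    - [[0,0,0],[0,0,0],20]

```text
time: 5.7
tool_pos: [0.6993, 0.0475, 0.1977]
tool_rot: [-0.001, 0.251, 0.968, -0.0]
contact_force: [-0.2, -0.7, -1.0]
gripper_width: 0.368
grasp_force: 59.6
```

```bash
python3 - <<'E'
from h import *
s=state();p,d=grab_frame("wrist");np.savez("pics/w3.npz",p=p,d=d);np.save("pics/s3.npy",s,allow_pickle=True)
cv2.imwrite("pics/w3.png",p[:,:,::-1]);print(s["time"],s["tool_pos"],tool(s).round(3),s["joint_pos"].round(2))
E
```

```text
5.7 [0.69927228 0.04753434 0.19765866] [[-0.874  0.485 -0.001]
 [ 0.485  0.874  0.   ]
 [ 0.001 -0.    -1.   ]] [-0.04  0.25  1.45  0.    1.44 -1.1 ]
```

View pics/w3.png

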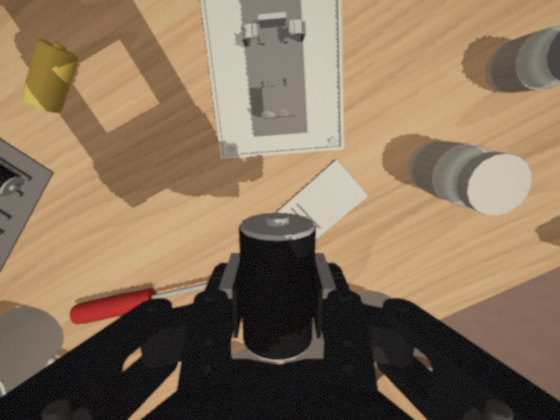

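The cell is held well. The box is only partly in view: end contact and clips at about (270,22), hood at about (278,110). I'll move forward to see it whole.

Call:
jog_arm:
  targets:
    - [[1.5,0.2,0],[0,0,-0.4],20]
    - [[3,0.4,-0.4],[0,0,-0.4],20]
    - [[3,0.4,-0.4],[0,0,-0.4],20]
    - [[3,0.4,-0.4],[0,0,-0.4],20]
    - [[3,0.4,-0.4],[0,0,-0.4],20]

```text
time: 6.38
tool_pos: [0.6395, 0.0917, 0.2077]
tool_rot: [-0.0, 0.223, 0.975, -0.0]
contact_force: [0.4, -0.3, -1.0]
gripper_width: 0.369
grasp_force: 59.7
```

```bash
python3 - <<'E'
from h import *
s=state();p,d=grab_frame("wrist");np.savez("pics/w4.npz",p=p,d=d);np.save("pics/s4.npy",s,allow_pickle=True)
cv2.imwrite("pics/w4.png",cv2.resize(p[:260,130:430],None,fx=2.2,fy=2.2,interpolation=2)[:,:,::-1]);T=tool(s);print(s["time"],s["tool_pos"],T.round(3))
C=cam("wrist",s)
hsv=cv2.cvtColor(p,cv2.COLOR_RGB2HSV); m=((hsv[...,1]<60)&(hsv[...,2]>110)).astype(np.uint8)
n,l,st,ce=cv2.connectedComponentsWithStats(cv2.morphologyEx(m,cv2.MORPH_CLOSE,np.ones((5,5))))
i=1+np.argmax(st[1:,4]);c=max(cv2.findContours((l==i).astype(np.uint8),0,2)[0],key=cv2.contourArea)[:,0]
P=cast(C,c,.006)[:,:2]*1000; r=cv2.minAreaRect(P.astype(np.float32));print(st[i],r,cv2.boxPoints(r))
# cell in hand
X=cloud(C,d).reshape(-1,3);L=(X-s["tool_pos"])@T*1000
k=(abs(L[:,0])<60)&(abs(L[:,1])<15)&(L[:,2]<20)&(L[:,2]>-60);k&=(d.reshape(-1)>.05)
q=L[k]; top=q[:,2].min(); print("cell tool z near side min",np.percentile(q[:,2],[1,5,20]),"x range",np.percentile(q[:,0],[.2,2,98,99.8]))
E
```

```text
6.375 [0.63945067 0.09172328 0.20769338] [[-0.9    0.435 -0.   ]
 [ 0.435  0.9   -0.   ]
 [ 0.    -0.    -1.   ]]
[  202    53   130   173 18770] ((595.5225830078125, 102.11598205566406), (131.4808807373047, 181.57376098632812), 65.476806640625) [[485.63898   79.987915]
 [650.83356    4.623623]
 [705.4062   124.24405 ]
 [540.2116   199.60834 ]]
cell tool z near side min [-35.81292615 -34.72387318 -33.91572729] x range [-27.13701519 -24.55670342  32.09797356  33.52800863]
```

View pics/w4.png

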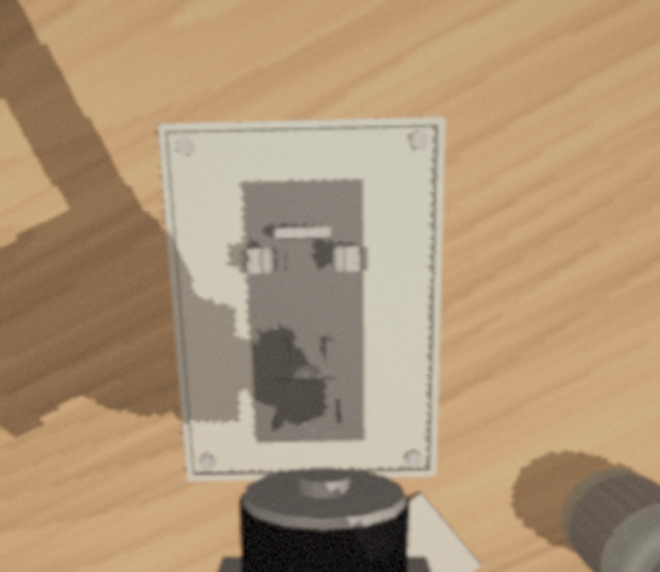

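The box is fully seen, with crop corners (160,126), (444,119), (435,474) and (190,480). The end contact bar is at (303,232), the clips at (260,260) and (348,260), and the hood around (310,375). I'll measure the box frame and where the cradle sits in it.

```bash
python3 - <<'E'
from h import *
s=np.load("pics/s4.npy",allow_pickle=True).item();C=cam("wrist",s);z=np.load("pics/w4.npz");p,d=z["p"],z["d"]
q=np.array([(160,126),(444,119),(435,474),(190,480)])/2.2+[130,0]
for h in(.004,.008):
    P=cast(C,q,h)[:,:2]*1000; print(h,P.round(1),"len",[np.linalg.norm(P[i]-P[i-1]).round(1) for i in range(4)],P.mean(0))
P=cast(C,q,.008)[:,:2];c=P.mean(0);x=(P[0]+P[1]-P[2]-P[3]);x/=np.linalg.norm(x);yaw=np.arctan2(x[1],x[0]);print("yaw",np.degrees(yaw))
x3=np.r_[x,0];B=np.c_[x3,[-x[1],x[0],0],[0,0,1]]
X=(cloud(C,d)-np.r_[c,0])@B*1000
in_=(abs(X[...,0])<82)&(abs(X[...,1])<40)&(d>0)
def rng(k,n):
    A=X[k&in_]; print(n,len(A),"x",np.percentile(A[:,0],[2,50,98]).round(1),"y",np.percentile(A[:,1],[2,50,98]).round(1),"z",np.percentile(A[:,2],[2,50,98]).round(1))
Z=X[...,2]
rng((Z>55)&(Z<75)&(X[...,0]<0),"hood"); rng((Z>29)&(Z<40)&(X[...,0]>25),"contact"); rng((Z>38)&(Z<52)&(X[...,0]>5)&(X[...,1]>8),"clip+"); rng((Z>38)&(Z<52)&(X[...,0]>5)&(X[...,1]<-8),"clip-");rng((Z<14)&(Z>3)&(abs(X[...,1])<30),"floor")
w=((303/2.2+130),232/2.2);print("contact ray", ((cast(C,[w],.0348)-np.r_[c,0])@B*1000).round(1))
w=np.array([(260,260),(348,260)])/2.2+[130,0];print("clips ray", ((cast(C,w,.0443)-np.r_[c,0])@B*1000).round(1))
w=np.array([(243,180),(363,180),(363,440),(255,440)])/2.2+[130,0];print("cradle", ((cast(C,w,.008)-np.r_[c,0])@B*1000).round(1))
np.savez("box.npz",c=c,B=B)
# side & top clouds
for n in("top","side"):
    zz=np.load(f"pics/{n}0.npz");X=(cloud(cam(n),zz["d"])-np.r_[c,0])@B*1000;Z=X[...,2];in_=(abs(X[...,0])<82)&(abs(X[...,1])<40)
    for f,k in(("hood",(Z>58)&(Z<75)&(X[...,0]<0)),("contact",(Z>29)&(Z<40)&(X[...,0]>25)),("clips",(Z>39)&(Z<52)&(X[...,0]>5)&(abs(X[...,1])>8))):
        try: rng(k,n+f)
        except Exception as e: print(n,f,"none")
E
```

```text
0.004 [[487.1  80.6]
 [541.3 199.4]
 [696.5 128.6]
 [643.   10. ]] len [np.float64(171.2), np.float64(130.6), np.float64(170.6), np.float64(130.0)] [591.96972063 104.63346969]
0.008 [[488.1  81. ]
 [541.7 198.5]
 [695.1 128.5]
 [642.2  11.3]] len [np.float64(169.2), np.float64(129.1), np.float64(168.6), np.float64(128.5)] [591.76523732 104.84144189]
yaw 155.56372337036746
hood 748 x [-46.7 -35.3 -23.2] y [-11.8   1.3  14.2] z [63.4 65.1 66.6]
contact 159 x [25.3 35.6 38.4] y [-26.7  -0.1  28.9] z [34.  35.9 38.6]
clip+ 152 x [19.6 25.  29.9] y [14.2 19.8 28.1] z [38.1 43.4 45.9]
clip- 148 x [19.8 25.1 29.7] y [-26.7 -17.9 -12.2] z [38.3 43.3 45.6]
floor 6746 x [-77.7  11.9  79.6] y [-29.   -0.7  28.6] z [ 3.2  8.4 10.3]
contact ray [[36.2  0.2 34.8]]
clips ray [[ 24.9  18.7  44.3]
 [ 24.  -19.   44.3]]
cradle [[ 60.9  28.1   8. ]
 [ 59.5 -27.6   8. ]
 [-65.1 -26.7   8. ]
 [-63.8  29.    8. ]]
tophood 110 x [-45.6 -34.4 -22.1] y [-12.2   1.3  13.2] z [60.7 64.4 68. ]
topcontact 25 x [25.1 36.4 39.3] y [-27.4   4.2  28.5] z [32.6 35.7 39.5]
topclips 43 x [20.6 25.9 31.5] y [-23.9  13.9  24.3] z [39.2 43.4 46.2]
sidehood 95 x [-46.1 -35.2 -22.6] y [-10.4   4.3  17.5] z [58.7 61.9 64.5]
sidecontact 36 x [25.4 32.3 39.7] y [-17.8   7.4  30.7] z [29.6 33.  39.9]
sideclips 30 x [20.2 26.  30.7] y [-19.1  -9.4  27.3] z [39.2 41.1 45.3]
```

```bash
cat > cell.py <<'E'
from go import *
b=np.load("box.npz");c,B=b["c"],b["B"];OFF=np.array([3.6,.2,29.8])
GX,GZ=3.,17.5   # cell mid in tool: +x, -z (mm)
def axes(t): t=np.radians(t);return np.array([np.cos(t),0,np.sin(t)]),np.array([-np.sin(t),0,np.cos(t)])
def tgt(x,z,t,y=0,dy=0):
    ex,ez=axes(t);m=np.array([x,y,z])+OFF-GX*ex-GZ*ez
    Rt=B@np.c_[ex,np.cross(-ez,ex),-ez];return np.r_[c,0]+B@(m/1000),Rt
def now(s=None):
    s=s or state();T=B.T@tool(s);th=np.degrees(np.arctan2(T[2,0],T[0,0]));
    m=(B.T@(s["tool_pos"]-np.r_[c,0]))*1000+GX*T[:,0]-GZ*T[:,2]-OFF
    F=B.T@s["contact_force"];print("t",round(s["time"],2),"cell x,y,z",m.round(2),"th",th.round(2),"yawerr",np.degrees(T[1,0]).round(2),"roll",np.degrees(T[2,1]).round(2),"F box",F.round(2),"M",(B.T@s["ft_torque"]).round(2),"w",round(s["gripper_width"],3))
    return m,th
def way(*W):
    s=state();now(s)
    for w in W: print(w,end=" ");plan(*tgt(*w),s)
E
python3 -c "
from cell import *
way((14,120,0),(14,110,25),(14,100,45),(12,60,45),(9,42,45))"
```

```text
t 6.42 cell x,y,z [-49.43  -8.03 195.35] th 0.02 yawerr -1.35 roll -0.02 F box [-0.9  -0.6  -1.08] M [0.02 0.06 0.03] w 0.368
(14, 120, 0) shift [ 2.53 -0.38  3.01] turn [-0.   -0.   -0.17]
(14, 110, 25) shift [ 2.83 -0.38  3.4 ] turn [ 0.03  3.12 -0.17]
(14, 100, 45) shift [ 3.06 -0.39  3.69] turn [ 0.06  5.62 -0.16]
(12, 60, 45) shift [ 2.98 -0.39  5.29] turn [ 0.06  5.62 -0.16]
(9, 42, 45) shift [ 2.86 -0.38  6.01] turn [ 0.06  5.62 -0.16]
```

Call:
jog_arm:
  targets:
    - [[1.3,-0.2,0.5],[0,1.2,-0.17],20]
    - [[2.5,-0.38,1.5],[0,2.4,-0.17],20]
    - [[2.8,-0.38,2.6],[0.03,3.6,-0.17],20]
    - [[3.06,-0.39,3.2],[0.06,4.8,-0.16],20]
    - [[3.06,-0.39,3.69],[0.06,5.62,-0.16],20]
    - [[3.06,-0.39,3.69],[0.06,5.62,-0.16],20]
    - [[3.06,-0.39,3.69],[0.06,5.62,-0.16],20]

```text
time: 7.3
tool_pos: [0.5665, 0.1166, 0.1164]
tool_rot: [-0.373, 0.195, 0.904, 0.081]
contact_force: [-0.1, 1.2, -1.6]
gripper_width: 0.368
grasp_force: 59.7
```

```bash
python3 -c "
from cell import *
way((14,100,45),(13,65,45),(10,48,45))
print(state()['joint_pos'].round(2))
p,d=grab_frame('side');f=cam('side');u=proj(f,np.r_[c,.06])[0].astype(int);print(u)
cv2.imwrite('pics/side1.png',cv2.resize(p[u[1]-75:u[1]+55,u[0]-90:u[0]+90],None,fx=4,fy=4,interpolation=2)[:,:,::-1])"
```

```text
t 7.3 cell x,y,z [ 14.1   -0.43 101.08] th 44.83 yawerr 0.07 roll 0.07 F box [ 0.6  -1.   -1.65] M [-0.01  0.45 -0.01] w 0.368
(14, 100, 45) shift [-0.03 -0.02  0.03] turn [0.   0.02 0.01]
(13, 65, 45) shift [-1.05 -0.02  0.99] turn [0.   0.02 0.01]
(10, 48, 45) shift [-1.61 -0.02  1.39] turn [0.   0.02 0.01]
[-0.05  0.5   1.42  0.28  1.95 -1.19]
[267 171]
```

View pics/side1.png

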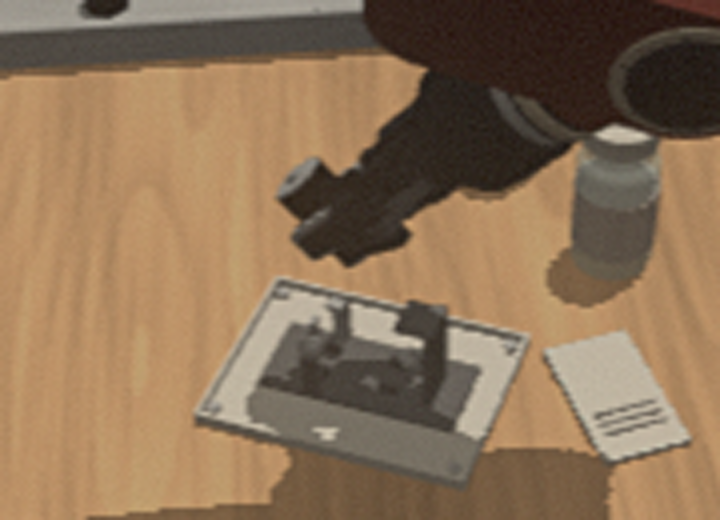

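The side view shows the cell tilted with its flat end down, above the cradle. The hood is at (425,320) and the end contact and clips are at (320,350). I'll lower it.

Call:
jog_arm:
  targets:
    - [[-0.5,-0.02,0.5],[0,0.02,0],20]
    - [[-1.05,-0.02,0.99],[0,0.02,0],20]
    - [[-1.61,-0.02,1.39],[0,0.02,0],20]
    - [[-1.61,-0.02,1.39],[0,0.02,0],20]
    - [[-1.61,-0.02,1.39],[0,0.02,0],20]

```text
time: 7.98
tool_pos: [0.5693, 0.1148, 0.0628]
tool_rot: [-0.375, 0.195, 0.903, 0.081]
contact_force: [-0.2, 0.1, -1.0]
gripper_width: 0.367
grasp_force: 59.7
```

```bash
python3 -c "
from cell import *
way((9,38,45),(4,33,42),(0,29,39),(-2,26,36),(-1,22,33))
p,d=grab_frame('side');cv2.imwrite('pics/side2.png',cv2.resize(p[96:226,177:357],None,fx=4,fy=4,interpolation=2)[:,:,::-1])"
```

```text
t 7.97 cell x,y,z [10.68  0.06 47.43] th 45.14 yawerr 0.07 roll 0.05 F box [ 0.2  -0.02 -0.99] M [-0.07  0.47  0.01] w 0.367
(9, 38, 45) shift [-0.32  0.    0.22] turn [-0.   -0.02  0.01]
(4, 33, 42) shift [-0.64  0.    0.21] turn [-0.   -0.39  0.01]
(0, 29, 39) shift [-0.9  0.   0.2] turn [ 0.   -0.77  0.01]
(-2, 26, 36) shift [-1.08  0.    0.22] turn [ 0.   -1.14  0.01]
(-1, 22, 33) shift [-1.2   0.    0.35] turn [ 0.   -1.52  0.01]
```

View pics/side2.png

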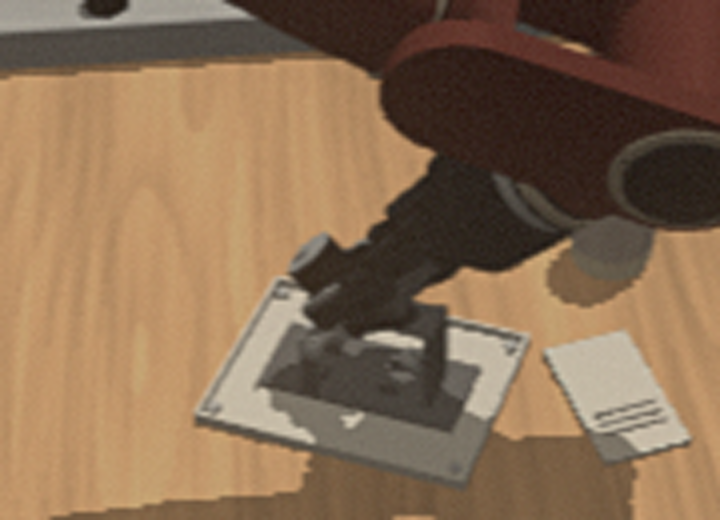

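The flat end hangs just in front of the hood (410,315), and the fingers are clear of the clips. I'll swing it in under the hood.

Call:
jog_arm:
  targets:
    - [[-0.32,0,0.22],[0,0,0],20]
    - [[-0.64,0,0.21],[0,-0.39,0],20]
    - [[-0.9,0,0.2],[0,-0.77,0],20]
    - [[-1.08,0,0.22],[0,-1.14,0],20]
    - [[-1.08,0,0.22],[0,-1.14,0],20]
    - [[-1.08,0,0.22],[0,-1.14,0],20]

```text
time: 8.78
tool_pos: [0.583, 0.1085, 0.0397]
tool_rot: [-0.302, 0.201, 0.93, 0.066]
contact_force: [-0.4, 0.0, -1.3]
gripper_width: 0.366
grasp_force: 59.7
```

```bash
python3 -c "
from cell import *
way((-2,26,36),(-3,26,36),(-4,26,36),(-5,26,36),(-6,26,36),(-7,26,36))"
```

```text
t 8.78 cell x,y,z [-2.02  0.1  25.84] th 36.04 yawerr 0.06 roll 0.04 F box [ 0.41  0.15 -1.27] M [ 0.06  0.49 -0.06] w 0.366
(-2, 26, 36) shift [ 0.  0. -0.] turn [ 0.   -0.    0.01]
(-3, 26, 36) shift [-0.03  0.   -0.03] turn [ 0.   -0.    0.01]
(-4, 26, 36) shift [-0.06  0.   -0.05] turn [ 0.   -0.    0.01]
(-5, 26, 36) shift [-0.09  0.   -0.08] turn [ 0.   -0.    0.01]
(-6, 26, 36) shift [-0.13  0.   -0.1 ] turn [ 0.   -0.    0.01]
(-7, 26, 36) shift [-0.16  0.   -0.12] turn [ 0.   -0.    0.01]
```

Call:
jog_arm:
  targets:
    - [[-0.03,0,-0.025],[0,0,0],20]
    - [[-0.06,0,-0.05],[0,0,0],20]
    - [[-0.06,0,-0.05],[0,0,0],20]

```text
time: 9.15
tool_pos: [0.5849, 0.1076, 0.0398]
tool_rot: [-0.302, 0.201, 0.93, 0.066]
contact_force: [0.2, 0.2, -1.2]
gripper_width: 0.367
grasp_force: 59.7
```

Call:
jog_arm:
  targets:
    - [[-0.03,0,-0.025],[0,0,0],20]
    - [[-0.03,0,-0.025],[0,0,0],20]

```text
time: 9.4
tool_pos: [0.5856, 0.1073, 0.04]
tool_rot: [-0.302, 0.201, 0.93, 0.066]
contact_force: [-0.2, 0.8, -0.3]
gripper_width: 0.37
grasp_force: 59.7
```

Call:
jog_arm:
  targets:
    - [[-0.03,0,-0.025],[0,0,0],20]
    - [[-0.03,0,-0.025],[0,0,0],20]

```text
time: 9.65
tool_pos: [0.586, 0.1071, 0.04]
tool_rot: [-0.303, 0.201, 0.929, 0.066]
contact_force: [-3.1, 1.4, -0.1]
gripper_width: 0.362
grasp_force: 59.7
```

```bash
python3 -c "
from cell import *
way((-7,26,36),(-8,26,36))"
```

```text
t 9.65 cell x,y,z [-5.3   0.11 26.12] th 36.1 yawerr 0.07 roll 0.03 F box [ 3.4   0.03 -0.06] M [ 0.02 -0.15  0.03] w 0.362
(-7, 26, 36) shift [-0.06  0.   -0.04] turn [-0.   -0.01  0.01]
(-8, 26, 36) shift [-0.09  0.   -0.06] turn [-0.   -0.01  0.01]
```

Spring touch is felt at cell x ≈ -5 mm, as the seen cradle offset of 3.6 mm predicts. I'll lower the flat end while pushing the spring back step by step.

```bash
python3 -c "
from cell import *
way((-5.4,24,35),(-5.6,22,34),(-5.9,20,33),(-6.2,18,32),(-6.5,16,31))"
```

```text
t 9.65 cell x,y,z [-5.3   0.11 26.12] th 36.1 yawerr 0.07 roll 0.03 F box [ 3.4   0.03 -0.06] M [ 0.02 -0.15  0.03] w 0.362
(-5.4, 24, 35) shift [-0.07  0.    0.06] turn [-0.   -0.14  0.01]
(-5.6, 22, 34) shift [-0.13  0.    0.12] turn [-0.   -0.26  0.01]
(-5.9, 20, 33) shift [-0.2   0.    0.18] turn [-0.   -0.39  0.01]
(-6.2, 18, 32) shift [-0.27  0.    0.23] turn [-0.   -0.51  0.01]
(-6.5, 16, 31) shift [-0.34  0.    0.29] turn [-0.   -0.64  0.01]
```

Call:
jog_arm:
  targets:
    - [[-0.07,0,0.06],[0,-0.14,0],20]
    - [[-0.13,0,0.12],[0,-0.26,0],20]
    - [[-0.13,0,0.12],[0,-0.26,0],20]

```text
time: 10.02
tool_pos: [0.5869, 0.1071, 0.0366]
tool_rot: [-0.285, 0.202, 0.935, 0.062]
contact_force: [-5.0, 2.8, 4.2]
gripper_width: 0.369
grasp_force: 59.8
```

```bash
python3 -c "
from cell import *
now()"
```

```text
t 10.03 cell x,y,z [-5.57 -0.23 23.02] th 33.97 yawerr 0.11 roll 0.08 F box [ 5.71 -0.5   4.17] M [ 0.05 -0.69  0.  ] w 0.369
```

```bash
python3 -c "
from cell import *
way((-5.6,21,33),(-5.8,19,32),(-5.9,17,31),(-5.9,15,30))"
```

```text
t 10.03 cell x,y,z [-5.57 -0.23 23.02] th 33.97 yawerr 0.11 roll 0.08 F box [ 5.71 -0.5   4.17] M [ 0.05 -0.69  0.  ] w 0.369
(-5.6, 21, 33) shift [-0.06 -0.01  0.06] turn [ 0.   -0.12  0.01]
(-5.8, 19, 32) shift [-0.12 -0.01  0.12] turn [ 0.   -0.25  0.01]
(-5.9, 17, 31) shift [-0.18 -0.01  0.19] turn [ 0.   -0.37  0.01]
(-5.9, 15, 30) shift [-0.24 -0.01  0.25] turn [ 0.   -0.5   0.01]
```

Call:
jog_arm:
  targets:
    - [[-0.06,0,0.06],[0,-0.12,0],20]
    - [[-0.12,0,0.12],[0,-0.25,0],20]
    - [[-0.18,0,0.19],[0,-0.37,0],20]
    - [[-0.18,0,0.19],[0,-0.37,0],20]

```text
time: 10.52
tool_pos: [0.5875, 0.1071, 0.0307]
tool_rot: [-0.262, 0.203, 0.942, 0.057]
contact_force: [-7.3, 3.3, 7.2]
gripper_width: 0.365
grasp_force: 60.0
```

```bash
cat >> cell.py <<'E'
def spr():
    m,th=now();t=np.radians(th);x,z=m[0],m[2]
    print("s=%.2f"%((37.5-z*np.sin(t))/np.cos(t)-32.5-x),"corner body %.1f,%.1f"%(x+27.5*np.cos(t)+16.5*np.sin(t),z+27.5*np.sin(t)-16.5*np.cos(t)),"button low %.1f,%.1f"%(x+30.5*np.cos(t)+5*np.sin(t),z+30.5*np.sin(t)-5*np.cos(t)),"z over ridge %.1f"%(z-30.5*np.sin(t)-13.83*np.cos(t)+13.8))
E
python3 -c "
from cell import *
spr();way((-5.5,13.4,29),(-5.2,13,28))"
```

```text
t 10.53 cell x,y,z [-5.24 -0.47 17.44] th 31.1 yawerr 0.13 roll 0.09 F box [7.97 0.02 7.23] M [-0.03 -1.19 -0.  ] w 0.365
s=6.01 corner body 26.8,17.5 button low 23.5,28.9 z over ridge 3.6
t 10.53 cell x,y,z [-5.24 -0.47 17.44] th 31.1 yawerr 0.13 roll 0.09 F box [7.97 0.02 7.23] M [-0.03 -1.19 -0.  ] w 0.365
(-5.5, 13.4, 29) shift [-0.12 -0.02  0.13] turn [ 0.   -0.26  0.02]
(-5.2, 13, 28) shift [-0.13 -0.02  0.15] turn [ 0.   -0.39  0.02]
```

```bash
python3 -c "
from cell import *
way((-5.1,15.4,30),(-4.7,13.4,29))"
```

```text
t 10.53 cell x,y,z [-5.24 -0.47 17.44] th 31.1 yawerr 0.13 roll 0.09 F box [7.97 0.02 7.23] M [-0.03 -1.19 -0.  ] w 0.365
(-5.1, 15.4, 30) shift [-0.05 -0.02  0.07] turn [ 0.   -0.14  0.02]
(-4.7, 13.4, 29) shift [-0.09 -0.02  0.14] turn [ 0.   -0.26  0.02]
```

Call:
jog_arm:
  targets:
    - [[-0.05,-0.01,0.07],[0,-0.14,0.01],20]
    - [[-0.09,-0.02,0.14],[0,-0.26,0.02],20]
    - [[-0.09,-0.02,0.14],[0,-0.26,0.02],20]

```text
time: 10.9
tool_pos: [0.5872, 0.1069, 0.0267]
tool_rot: [-0.245, 0.205, 0.946, 0.053]
contact_force: [-7.7, 3.1, 7.2]
gripper_width: 0.367
grasp_force: 60.1
```

```bash
python3 -c "
from cell import *
spr();way((-4.4,13.2,29),(-4.2,12.2,26),(-4,11.2,23),(-3.7,10,20))"
```

```text
t 10.9 cell x,y,z [-4.48 -0.21 13.64] th 29.05 yawerr -0.01 roll 0.03 F box [8.28 0.39 7.15] M [-0.14 -1.32 -0.1 ] w 0.367
s=7.30 corner body 27.6,12.6 button low 24.6,24.1 z over ridge 0.5
t 10.9 cell x,y,z [-4.48 -0.21 13.64] th 29.05 yawerr -0.01 roll 0.03 F box [8.28 0.39 7.15] M [-0.14 -1.32 -0.1 ] w 0.367
(-4.4, 13.2, 29) shift [-0.01 -0.01  0.02] turn [ 0.01 -0.01 -0.  ]
(-4.2, 12.2, 26) shift [-0.06 -0.01  0.05] turn [ 0.01 -0.38 -0.  ]
(-4, 11.2, 23) shift [-0.1  -0.01  0.08] turn [ 0.01 -0.76 -0.  ]
(-3.7, 10, 20) shift [-0.15 -0.01  0.11] turn [ 0.01 -1.13 -0.  ]
```

```bash
python3 -c "
from cell import *
way((-4.6,12.4,26),(-4.4,11.2,23),(-4.1,10,20))"
```

```text
t 10.9 cell x,y,z [-4.48 -0.21 13.64] th 29.05 yawerr -0.01 roll 0.03 F box [8.28 0.39 7.15] M [-0.14 -1.32 -0.1 ] w 0.367
(-4.6, 12.4, 26) shift [-0.07 -0.01  0.03] turn [ 0.01 -0.38 -0.  ]
(-4.4, 11.2, 23) shift [-0.12 -0.01  0.07] turn [ 0.01 -0.76 -0.  ]
(-4.1, 10, 20) shift [-0.17 -0.01  0.11] turn [ 0.01 -1.13 -0.  ]
```

Call:
jog_arm:
  targets:
    - [[-0.03,0,0.02],[0,-0.19,0],20]
    - [[-0.07,0,0.03],[0,-0.38,0],20]
    - [[-0.1,0,0.05],[0,-0.57,0],20]
    - [[-0.12,0,0.07],[0,-0.76,0],20]
    - [[-0.12,0,0.07],[0,-0.76,0],20]

```text
time: 11.52
tool_pos: [0.5891, 0.1062, 0.0239]
tool_rot: [-0.194, 0.208, 0.958, 0.042]
contact_force: [-6.7, 3.7, 8.7]
gripper_width: 0.365
grasp_force: 60.2
```

```bash
python3 -c "
from cell import *
spr();way((-4.1,10,20),(-3.8,8.8,17),(-3.5,7.6,14))"
```

```text
t 11.53 cell x,y,z [-4.67 -0.26 11.41] th 22.93 yawerr -0.03 roll 0.04 F box [ 7.6  -0.62  8.71] M [-0.06 -1.46  0.  ] w 0.365
s=8.06 corner body 27.1,6.9 button low 25.4,18.7 z over ridge 0.6
t 11.53 cell x,y,z [-4.67 -0.26 11.41] th 22.93 yawerr -0.03 roll 0.04 F box [ 7.6  -0.62  8.71] M [-0.06 -1.46  0.  ] w 0.365
(-4.1, 10, 20) shift [-0.04 -0.01  0.05] turn [ 0.01 -0.37 -0.  ]
(-3.8, 8.8, 17) shift [-0.08 -0.01  0.09] turn [ 0.01 -0.74 -0.  ]
(-3.5, 7.6, 14) shift [-0.12 -0.01  0.13] turn [ 0.01 -1.12 -0.  ]
```

```bash
cat >> cell.py <<'E'
def hand():
    s=state();p,d=grab_frame("wrist");C=cam("wrist",s);L=(cloud(C,d).reshape(-1,3)-s["tool_pos"])@tool(s)*1000
    k=(abs(L[:,0]-3)<40)&(abs(L[:,1])<4)&(L[:,2]<-15)&(L[:,2]>-50)&(d.reshape(-1)>.05);q=L[k]
    for a in range(-25,40,5):
        w=q[(q[:,0]>=a)&(q[:,0]<a+5)]
        if len(w)>5: print(a+2.5,np.percentile(w[:,2],10).round(1),end="; ")
    print("xmax",np.percentile(q[:,0],[98,99.5]).round(1));return p
E
python3 -c "
from cell import *
p=hand();cv2.imwrite('pics/w5.png',p[:,:,::-1])
s=np.load('pics/s4.npy',allow_pickle=True).item();d=np.load('pics/w4.npz')['d'];C=cam('wrist',s);L=(cloud(C,d).reshape(-1,3)-s['tool_pos'])@tool(s)*1000
k=(abs(L[:,0]-3)<40)&(abs(L[:,1])<4)&(L[:,2]<-15)&(L[:,2]>-50)&(d.reshape(-1)>.05);q=L[k]
for a in range(-25,40,5):
    w=q[(q[:,0]>=a)&(q[:,0]<a+5)]
    if len(w)>5: print(a+2.5,np.percentile(w[:,2],10).round(1),end='; ')
print('xmax',np.percentile(q[:,0],[98,99.5]).round(1))
way((-3.5,10,20),(-3.2,8.8,17),(-2.9,7.6,14))
"
```

```text
-17.5 -34.7; -12.5 -49.6; -7.5 -49.1; -2.5 -34.9; 2.5 -34.9; 7.5 -34.8; 12.5 -34.8; 17.5 -34.9; 22.5 -34.9; 27.5 -34.8; 32.5 -32.5; xmax [33.7 33.9]
-22.5 -34.8; -17.5 -34.9; -12.5 -34.8; -7.5 -34.8; -2.5 -34.8; 2.5 -34.9; 7.5 -34.8; 12.5 -34.8; 17.5 -34.8; 22.5 -34.8; 27.5 -34.7; 32.5 -32.3; xmax [33.7 33.9]
t 11.57 cell x,y,z [-4.67 -0.28 11.41] th 22.95 yawerr -0.03 roll 0.04 F box [ 8.74 -0.84  8.6 ] M [-0.09 -1.5  -0.05] w 0.367
(-3.5, 10, 20) shift [-0.01 -0.01  0.06] turn [ 0.01 -0.37 -0.  ]
(-3.2, 8.8, 17) shift [-0.06 -0.01  0.1 ] turn [ 0.01 -0.74 -0.  ]
(-2.9, 7.6, 14) shift [-0.1  -0.01  0.14] turn [ 0.01 -1.12 -0.  ]
```

View pics/w5.png

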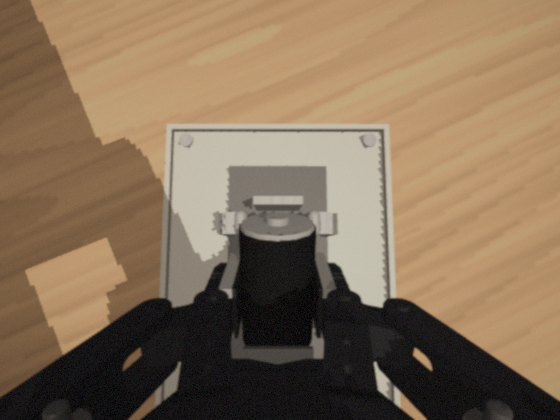

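The wrist view shows no slip in the hand. The button at (280,220) is just short of the contact plate's top edge (278,200), and the cell is centred between the clips (232/325). I'll press on.

Call:
jog_arm:
  targets:
    - [[0,0,0.03],[0,-0.18,0],20]
    - [[-0.01,0,0.06],[0,-0.37,0],20]
    - [[-0.03,0,0.08],[0,-0.55,0],20]
    - [[-0.06,0,0.1],[0,-0.74,0],20]
    - [[-0.06,0,0.1],[0,-0.74,0],20]

```text
time: 12.2
tool_pos: [0.5899, 0.1058, 0.0209]
tool_rot: [-0.144, 0.21, 0.967, 0.032]
contact_force: [-5.2, 3.2, 7.8]
gripper_width: 0.367
grasp_force: 60.4
```

```bash
python3 -c "
from cell import *
spr();way((-3.2,8.8,17),(-2.9,7.4,14),(-2.8,6,11),(-2.7,4.7,8))"
```

```text
t 12.2 cell x,y,z [-3.76 -0.25  8.76] th 16.94 yawerr -0.05 roll 0.05 F box [ 6.07 -0.78  7.8 ] M [-0.15 -1.3  -0.06] w 0.367
s=7.79 corner body 27.4,1.0 button low 26.9,12.9 z over ridge 0.4
t 12.2 cell x,y,z [-3.76 -0.25  8.76] th 16.94 yawerr -0.05 roll 0.05 F box [ 6.07 -0.78  7.8 ] M [-0.15 -1.3  -0.06] w 0.367
(-3.2, 8.8, 17) shift [ 0.02 -0.01  0.01] turn [ 0.01  0.01 -0.01]
(-2.9, 7.4, 14) shift [-0.02 -0.01  0.05] turn [ 0.01 -0.37 -0.01]
(-2.8, 6, 11) shift [-0.07 -0.01  0.1 ] turn [ 0.01 -0.74 -0.01]
(-2.7, 4.7, 8) shift [-0.11 -0.01  0.14] turn [ 0.01 -1.12 -0.01]
```

Call:
jog_arm:
  targets:
    - [[0,0,0.03],[0,-0.18,0],20]
    - [[-0.02,0,0.05],[0,-0.37,0],20]
    - [[-0.05,0,0.08],[0,-0.55,0],20]
    - [[-0.07,0,0.1],[0,-0.74,0],20]
    - [[-0.07,0,0.1],[0,-0.74,0],20]

```text
time: 12.82
tool_pos: [0.5901, 0.1056, 0.0171]
tool_rot: [-0.094, 0.211, 0.973, 0.021]
contact_force: [-5.6, 4.7, 4.6]
gripper_width: 0.368
grasp_force: 60.2
```

```bash
python3 -c "
from cell import *
spr();way((-2.7,4.5,8),(-2.5,3,5),(-2.2,1.6,2.5),(-2,0.3,0))"
```

```text
t 12.82 cell x,y,z [-2.19 -0.23  5.03] th 11.07 yawerr -0.05 roll 0.04 F box [ 7.08 -1.97  4.59] M [-0.2  -1.14 -0.01] w 0.368
s=6.92 corner body 28.0,-5.9 button low 28.7,6.0 z over ridge -0.6
t 12.82 cell x,y,z [-2.19 -0.23  5.03] th 11.07 yawerr -0.05 roll 0.04 F box [ 7.08 -1.97  4.59] M [-0.2  -1.14 -0.01] w 0.368
(-2.7, 4.5, 8) shift [-0.06 -0.01  0.01] turn [ 0.01 -0.38 -0.01]
(-2.5, 3, 5) shift [-0.1  -0.01  0.06] turn [ 0.01 -0.76 -0.01]
(-2.2, 1.6, 2.5) shift [-0.13 -0.01  0.11] turn [ 0.01 -1.07 -0.01]
(-2, 0.3, 0) shift [-0.16 -0.01  0.15] turn [ 0.01 -1.38 -0.01]
```

Call:
jog_arm:
  targets:
    - [[-0.03,0,0.01],[0,-0.19,0],20]
    - [[-0.05,0,0.02],[0,-0.38,0],20]
    - [[-0.07,0,0.04],[0,-0.57,0],20]
    - [[-0.1,0,0.06],[0,-0.76,0],20]
    - [[-0.1,0,0.06],[0,-0.76,0],20]

```text
time: 13.45
tool_pos: [0.5913, 0.105, 0.0137]
tool_rot: [-0.043, 0.212, 0.976, 0.01]
contact_force: [-5.2, 5.7, -1.4]
gripper_width: 0.364
grasp_force: 59.8
```

```bash
python3 -c "
from cell import *
spr();way((-2.3,2.6,5),(-1.8,1.4,2.5),(-1,0.,0));hand()"
```

```text
t 13.45 cell x,y,z [-1.67 -0.13  1.6 ] th 5.06 yawerr -0.06 roll 0.03 F box [ 7.12 -3.06 -1.37] M [-0.45 -0.92 -0.03] w 0.364
s=6.68 corner body 27.2,-12.4 button low 29.2,-0.7 z over ridge -1.1
t 13.45 cell x,y,z [-1.67 -0.13  1.6 ] th 5.06 yawerr -0.06 roll 0.03 F box [ 7.12 -3.06 -1.37] M [-0.45 -0.92 -0.03] w 0.364
(-2.3, 2.6, 5) shift [-0.02 -0.01 -0.04] turn [ 0.   -0.01 -0.01]
(-1.8, 1.4, 2.5) shift [-0.04 -0.01  0.  ] turn [ 0.   -0.32 -0.01]
(-1, 0.0, 0) shift [-0.04 -0.01  0.05] turn [ 0.   -0.63 -0.01]
-22.5 -35.3; -17.5 -35.1; -12.5 -35.2; -7.5 -35.0; -2.5 -34.8; 2.5 -34.9; 7.5 -34.6; 12.5 -34.5; 17.5 -34.4; 22.5 -34.4; 27.5 -34.3; 32.5 -32.3; 37.5 -19.3; xmax [39.  39.6]
```

The clips have snapped: the upward force is gone and the button is behind the contact. I'll bring it level and ease it forward.

Call:
jog_arm:
  targets:
    - [[-0.02,0.01,0.01],[0,-0.15,0],20]
    - [[-0.03,0.02,0.03],[0,-0.3,0],20]
    - [[-0.03,0.02,0.05],[0,-0.45,0],20]
    - [[-0.03,0.02,0.07],[0,-0.55,0],20]
    - [[-0.03,0.02,0.07],[0,-0.55,0],20]

```text
time: 14.12
tool_pos: [0.5921, 0.1048, 0.0124]
tool_rot: [-0.006, 0.212, 0.977, 0.001]
contact_force: [-7.8, 4.7, 3.1]
gripper_width: 0.366
grasp_force: 60.2
```

```bash
python3 -c "
from cell import *
spr();hand()"
```

```text
t 14.12 cell x,y,z [-1.08 -0.32  0.12] th 0.68 yawerr -0.07 roll -0.02 F box [ 9.   -1.05  3.09] M [-0.16 -1.29  0.01] w 0.366
s=6.08 corner body 26.6,-16.1 button low 29.5,-4.5 z over ridge -0.3
-22.5 -35.0; -17.5 -34.9; -12.5 -34.9; -7.5 -34.8; -2.5 -34.9; 2.5 -34.8; 7.5 -34.9; 12.5 -34.7; 17.5 -34.7; 22.5 -34.8; 27.5 -34.7; 32.5 -31.8; 37.5 -23.5; xmax [38.9 39.1]
```

Call:
jog_arm:
  targets:
    - [[0.03,0,0.01],[0,0,0],20]
    - [[0.06,0,0.01],[0,-0.06,0],20]
    - [[0.08,0,0.01],[0,-0.06,0],20]
    - [[0.08,0,0.01],[0,-0.06,0],20]

```text
time: 14.68
tool_pos: [0.5917, 0.105, 0.0124]
tool_rot: [-0.0, 0.212, 0.977, 0.0]
contact_force: [-4.8, 3.7, 2.0]
gripper_width: 0.367
grasp_force: 60.1
```

```bash
python3 -c "
from cell import *
spr()"
```

```text
t 14.68 cell x,y,z [-0.47 -0.31  0.08] th 0.05 yawerr -0.09 roll 0.01 F box [ 5.94 -1.39  2.02] M [-0.26 -0.88  0.01] w 0.367
s=5.47 corner body 27.0,-16.4 button low 30.0,-4.9 z over ridge 0.0
```

Call:
jog_arm:
  targets:
    - [[0,0,0],[0,0,0],45]
    - [[0,0,0],[0,0,0],50]
    - [[0,0,0],[0,0,0],50]

```text
time: 15.05
tool_pos: [0.5927, 0.1041, 0.0126]
tool_rot: [0.001, 0.213, 0.977, -0.0]
contact_force: [0.0, -0.5, 0.0]
gripper_width: 0.499
grasp_force: 0.0
```

```bash
python3 -c "
from cell import *
spr();hand()"
```

```text
t 15.05 cell x,y,z [-1.76  0.11  0.34] th -0.08 yawerr -0.11 roll -0.02 F box [-0.21  0.42  0.05] M [-0.01  0.06  0.03] w 0.499
s=6.76 corner body 25.7,-16.2 button low 28.7,-4.7 z over ridge 0.4
-22.5 -34.8; -17.5 -34.9; -12.5 -35.0; -7.5 -34.9; -2.5 -34.9; 2.5 -34.8; 7.5 -34.9; 12.5 -34.9; 17.5 -34.9; 22.5 -34.8; 27.5 -34.7; 32.5 -34.0; 37.5 -23.6; xmax [39.6 39.8]
```

Call:
jog_arm:
  targets:
    - [[0,0,-0.3],[0,0,0],50]
    - [[0,0,-1],[0,0,0],50]
    - [[0,0,-2.5],[0,0,0],50]
    - [[0,0,-4.5],[0,0,0],50]
    - [[-1,0,-6],[0,0,0],50]
    - [[-2,0,-6],[0,0,0],50]
    - [[-2,0,-6],[0,0,0],50]
    - [[-2,0,-6],[0,0,0],50]

```text
time: 16.1
tool_pos: [0.6368, 0.084, 0.1622]
tool_rot: [-0.001, 0.212, 0.977, -0.0]
contact_force: [0.4, -1.1, -0.1]
gripper_width: 0.497
grasp_force: 0.0
```

```bash
python3 -c "
from cell import *
s=state();p,d=grab_frame('wrist');C=cam('wrist',s);X=(cloud(C,d)-np.r_[c,0])@B*1000;X=X.reshape(-1,3)
k=(X[:,2]>40)&(X[:,2]<50)&(abs(X[:,1])<6)&(abs(X[:,0])<45)
print(s['time'],s['tool_pos'],s['contact_force']);A=X[k]
for a in range(-30,40,5):
    w=A[(A[:,0]>=a)&(A[:,0]<a+5)]
    if len(w)>5: print(a+2.5,np.percentile(w[:,2],90).round(1),end='; ')
print('x',np.percentile(A[:,0],[1,99]))
k=(X[:,2]>36)&(X[:,2]<50)&(X[:,0]>-10)&(X[:,0]<14)&(abs(X[:,1])<20);print('y mid',np.percentile(X[k,1],[2,98]))
cv2.imwrite('pics/w6.png',cv2.resize(p[:300,130:430],None,fx=2,fy=2)[:,:,::-1])"
```

```text
16.1 [0.63681532 0.08395707 0.16221352] [ 0.42420989 -1.12648655 -0.07113777]
-27.5 46.6; -22.5 47.5; -17.5 47.7; -12.5 47.9; -7.5 47.7; -2.5 47.8; 2.5 47.4; 7.5 47.7; 12.5 47.6; 17.5 47.8; 22.5 47.5; 27.5 47.4; 32.5 46.6; x [-25.57521731  31.14112116]
y mid [-13.72850044  16.0147273 ]
```

View pics/w6.png

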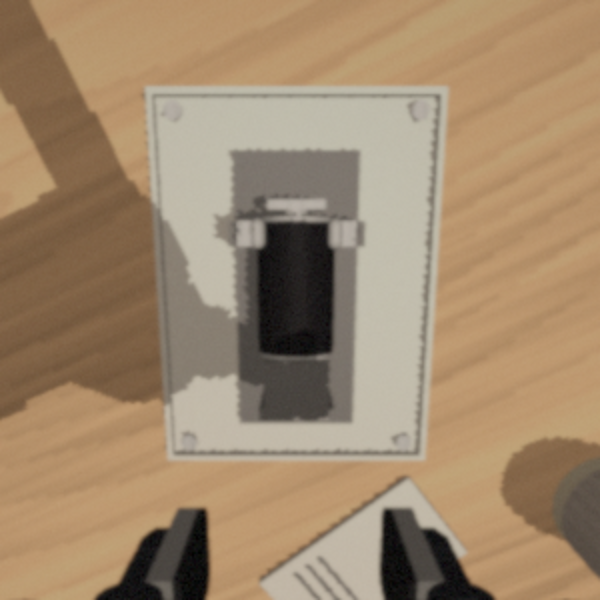

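The cell lies level at z ≈ 30 mm behind the contact plate (297,205). Both clips (250,233) and (345,233) are over it, and the gripper is clear. I'm handing in.

```bash
python3 -c "
from plant import *
print(job_done())"
```

```text
the job is handed in; nothing more can be done
None
```

The large cell is fitted in the battery box: it lies level with its button behind the end contact, both clips over it and the gripper clear, and I handed the job in at about 16 s of the 69 s allowed.

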